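# Set the charcoal grill for searing

## Task

Set the charcoal grill for searing: work the coal-bed lever out of the low slot and through its zigzag gate, past the middle leg, until it sits right at the blind end of the high slot (the one farthest from the robot), and slide the air vent on the near side of the grill fully open, towards the lever end of the grill. Don't disturb the tongs on the grate or anything else on the ledge, and let go of everything when you are done.

Things in the scene. Friction and masses are not known exactly. Their poses are not given: they have to be found in the camera images.
- grill: Charcoal grill: black steel box 270 mm deep (x), 400 mm wide (y), rim and bar grate 173 mm above the ledge. Origin at ledge height under the box's centre. x away from the robot, y to the grill's left, z up. On its left end stands a black lift casing (170 x 108 mm) topped by the gate plate; the wooden lever grip rises from it. The air vent is on the near (-x) wall.
- gate (a point): Centre of the top face of the level stainless gate plate, 170 x 108 x 5 mm, 150 mm above the ledge, 60 mm beyond the box's left wall. Axes as the grill: u = x, v = y. An S-shaped slot 16 mm wide, all turns square, centre line (u, v in mm): (-44, 18), (-44, -18), (0, -18), (0, 18), (44, 18), (44, -18). The 10 mm lever rod has about 2 mm of play on each side.
- slot_low (a point): Blind end of the low slot at plate height, (u, v) = (-44, 18) mm from gate. The low slot is the 36 mm leg across the gate nearest the robot; the lever starts somewhere along it.
- slot_high (a point): Blind end of the high slot at plate height, (u, v) = (44, -18) mm from gate, where the lever's rod must end. The high slot is the leg across the gate farthest from the robot, entered at (44, 18).
- lever_grip (a point): Middle of the lever's turned wooden grip, 28 mm thick, 80 mm long (40 mm below to 43 mm above this point). The lever pivots both ways on a point 130 mm below gate; this point is 195 mm from the pivot, so it moves 1.5 times as far as the rod in the gate. No spring: about 4 N at the grip moves it along the gate, 2 to 3 N across, and it stays where left. z along the lever.
- lever_lift (a joint): Tilt of the lever along the gate (rad): 0 upright, positive away from the robot (+u). -0.33 in the low slot, 0 in the middle leg, +0.33 in the high slot. It also raises the coal bed, seen under the grate, by 80 mm per rad.
- lever_side (a joint): Tilt of the lever across the gate (rad): 0 upright, positive to the grill's left (+v). About -0.14 along the first straight, +0.14 along the second straight, -0.14 at the blind end of the high slot.
- vent_grip (a point): Middle of the upright wooden grip of the air vent, 25 mm in diameter and 75 mm tall (99 to 174 mm above the ledge; this point is 136 mm up). It stands 50 mm out from the grill's near wall on a 10 mm steel arm that joins the vent plate 75 mm above the ledge. Axes as gate.
- vent (a joint): Travel of the air vent (m) along the grill's +y (towards the lever end): 0 shut, 0.080 fully open at its stop. About 3 N moves it; it stays where it is left.
- tongs: Stainless tongs, about 320 x 60 x 30 mm, lying across the grill's bar grate; origin under the middle, x along the length. Bystander.
- spatula: Red plastic spatula, 310 x 75 x 12 mm, lying on the ledge; origin under the middle, x along the length. Bystander.
- grinder: Glass salt grinder with steel head, 56 mm in diameter, 142 mm tall, upright; origin at the centre of its foot. Bystander.
- ramekin: White ceramic ramekin, 90 mm in diameter, 45 mm tall; origin at the centre of its foot. Bystander.
- skewers: Bamboo skewer holder with skewers, 68 mm in diameter, 205 mm tall in all; origin at the centre of its foot. Bystander.
- oil: Green glass oil bottle, 64 mm in diameter, 190 mm tall, upright; origin at the centre of its foot. Bystander.

How it is judged (in metres and radians):
At the end, for the whole second after the job is handed in: The lever stands in the high slot (tilted more than 0.295 rad away from the robot) within about 5 mm of the slot's blind end at plate height (side tilt below -0.115 rad), and the air vent is open to within 7 mm of its stop (more than 0.073 m) (value of joint lever_lift above 0.295 rad and value of joint lever_side below -0.115 rad and value of joint vent above 0.073 m); the robot touches nothing.
It fails at once if the salt grinder or the oil bottle is shifted by more than 30 mm or knocked over (distance of any of grinder, oil from where it was at the start of the episode above 0.03 m or angle between any of grinder, oil's own z axis and vertical above 0.4 rad).
It fails at once if the ramekin or the skewer holder is shifted by more than 30 mm or knocked over (distance of any of ramekin, skewers from where it was at the start of the episode above 0.03 m or angle between any of ramekin, skewers's own z axis and vertical above 0.4 rad).
It fails at once if the tongs or the spatula is shifted by more than 30 mm or knocked over (distance of any of tongs, spatula from where it was at the start of the episode above 0.03 m or angle between any of tongs, spatula's own z axis and vertical above 0.4 rad).
It also fails if it takes over 69 s, if anything falls off the work surface, if the arm or the gripper's body presses on something with over 40 N, if the wrist force passes 120 N, or if a joint passes its speed limit or range.

## Robot

A 6-joint arm with a two-finger parallel gripper is mounted at the origin on the work surface. World frame = base frame: x ahead of the robot, y to its left, z up, the work surface at z = 0. Lengths are in mm, angles in rad, forces in N, time in s.
With the tool pointing down it reaches from about 275 to 825 mm from the base axis. Payload 5.2 kg.
Tool frame: the origin (TCP) lies at the very end of the fingers, on their centre line; the grasp point (between the pads) lies 19 mm behind it; z points along the fingers, y is the line along which they close (so a half turn about z gives the same grasp; the last joint's range is limited). The gripper opens to 93 mm and grips with 3 to 60 N. Pads are 15 mm wide; open, the fingers measure 128 mm over their backs; the gripper's body (75 mm by 188 mm) begins 65 mm behind the grasp point.
Start: joints at [-1.509, 0.259, 1.535, -0, 1.348, -0.203], TCP at [143.965, -530.829, 218.653] pointing down, gripper open.
Joint ranges: [-3.14, 3.14], [-0.91, 2.08], [0.19, 2.58], [-1.22, 4.36], [0.22, 2.71], [-3.12, 3.12]. Speed limits (rad/s): [2.57, 2.57, 3.14, 3.14, 3.14, 3.14].

## Interface

Orientations are given as [roll, pitch, yaw] about the fixed x, y, z axes, in that order (R = Rz(yaw) Ry(pitch) Rx(roll)).
In Python, from bench import robot gives the robot as it stands. The module is installed in compiled form; this text tells all that it offers. Calls block until the motion is done:
- robot.move_ptp(position, orientation): joint-space move of the TCP to a pose.
- robot.move_linear(position, ori=None, speed=150, f_stop=None): straight line of the TCP; ori=None keeps the orientation; speed is the mean speed in mm/s. With f_stop (N) it stops when the force on the tool has changed by that much, and returns True; else False.
- robot.move_j(angles): joint-space move.
- robot.move_gripper(opening): opening from 0.0 (shut) to 1.0 (fully open); the grip force is fixed at half the most; returns when the fingers have stopped.
- robot.sleep(seconds).
- robot.inverse_kinematics(position, orientation): joint angles nearest the present ones, or None.
- robot.get_image(name): name is "side" or "top"; returns a dict with "img" (400x640x3 uint8, blue, green, red), "fovy" (degrees; the focal length in pixels is half the picture's height over the tangent of half this angle, whatever the lens; pixels are square), "cx", "cy" (the principal point, pixels), "k1" (the pictures are not rectified: a ray, as slopes to the right and down, at radius r is drawn at 1 + k1 r^2 times it, then the intrinsics apply), "eye" and "orientation" of the camera in the world. Camera axes: x right, y down, z forward; pixel columns grow to the right and rows downward; lengths in mm; the calibration is good to about 2 mm. A picture is of the moment at which its call begins. There is no depth.
A pose or a line that the arm cannot do raises robot.MotionError and nothing moves.
- robot.hand_in(): hands the job in; it is judged then, once.
Readings, each from a call of its own:
- robot.current_t(): time.
- robot.current_qpos(): joint angles.
- robot.current_joint_vel(): joint speeds.
- robot.current_joint_efforts(): joint torques, N m.
- robot.current_tcp_pos(): TCP position.
- robot.current_eef_rot(): TCP orientation.
- robot.current_contact_force(): force on the tool from outside, world axes, zero at the start.
- robot.current_ft_torque(): the same for the moment, N m.
- robot.current_gripper_width(): opening from 0.0 (shut) to 1.0 (fully open).
- robot.current_finger_force(): force on a finger pad.
Only numpy, scipy, OpenCV 4.12 (cv2) and the standard library are available. Lean on these libraries where they do the work, as an engineer would, in place of code of your own. Each camera call takes 0.05 s, during which the arm holds its last target. There are 200 camera calls.

## Working session

There is one attempt and no reset: what is moved stays moved. The work goes in short steps, each a Python script; the robot and the scene stay as the last script left them, time stands still between calls to the robot, and variables do not carry over. Pictures are saved under pics/ and viewed, at most 10 in all, crops included, and the job is handed in when it is done.

```bash
mkdir -p pics; cat > h.py <<'E'
import numpy as np, cv2
from scipy.spatial.transform import Rotation as R
from bench import robot
def cam(n):
    d=robot.get_image(n); h,w=d["img"].shape[:2]
    f=h/2/np.tan(np.radians(d["fovy"])/2); d["f"]=f
    d["R"]=R.from_euler('xyz',d["orientation"]).as_matrix(); return d
def proj(d,P):
    p=(np.atleast_2d(P)-np.array(d["eye"]))@d["R"]; s=p[:,:2]/p[:,2:]
    s=s*(1+d["k1"]*(s**2).sum(1,keepdims=True))
    return s*d["f"]+[d["cx"],d["cy"]]
def atz(d,uv,z):
    s0=(np.array(uv,float)-[d["cx"],d["cy"]])/d["f"]; s=s0.copy()
    for _ in range(20): s=s0/(1+d["k1"]*(s@s))
    r=d["R"]@np.r_[s,1]; e=np.array(d["eye"]); return e+r*(z-e[2])/r[2]
E
python3 - <<'E'
from h import *
for n in("top","side"):
    d=cam(n); cv2.imwrite(f"pics/{n}0.png",d["img"]); print(n,d["eye"],d["orientation"],d["fovy"],d["cx"],d["cy"],d["k1"])
E
```

```text
top [ 4.51907134e+02 -1.42192621e+00  1.49078053e+03] [-3.05738996  0.01765194 -1.58274845] 47.68233280014586 321.7002538424979 193.3529965312045 -0.026902649908222442
side [ 427.75208892  745.28259901 1059.40431877] [-2.43541639 -0.00880894 -2.91853843] 52.044840231940015 316.2600740931765 200.29250720281507 -0.1062766246051775
```

View pics/top0.png

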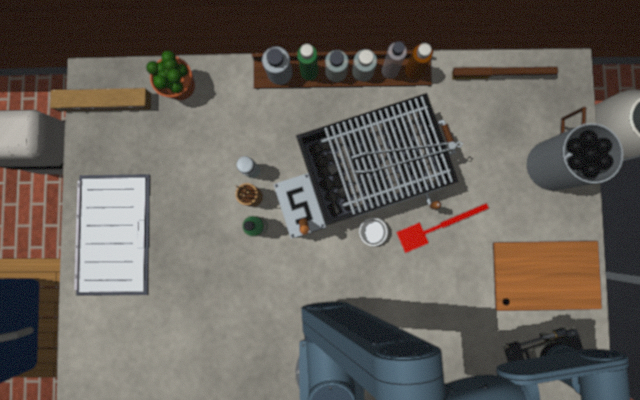

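View pics/side0.png

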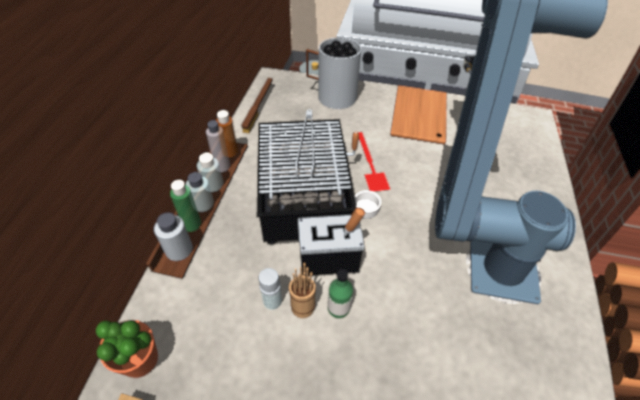

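The grill sits at about (380,160) in the top view, turned by roughly 17°. The lever grip is at (304,227) and the vent grip at (435,204). The bottle, skewers and grinder stand to the left of the lever. I'll zoom in on both views.

```bash
python3 - <<'E'
import cv2
a=cv2.imread("pics/top0.png")[85:255,230:496]; cv2.imwrite("pics/topc.png",cv2.resize(a,None,fx=3,fy=3,interpolation=cv2.INTER_CUBIC))
a=cv2.imread("pics/side0.png")[100:320,230:420]; cv2.imwrite("pics/sidec.png",cv2.resize(a,None,fx=2.7,fy=2.7,interpolation=cv2.INTER_CUBIC))
E
```

```text
(no output)
```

View pics/topc.png

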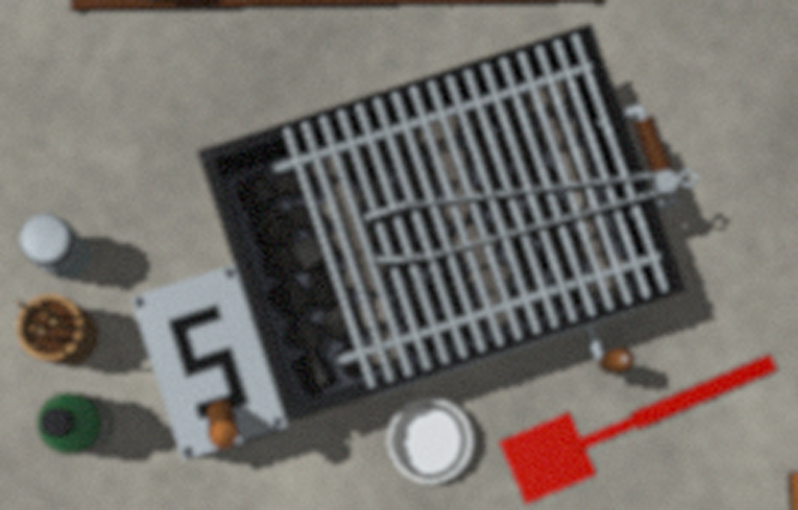

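View pics/sidec.png

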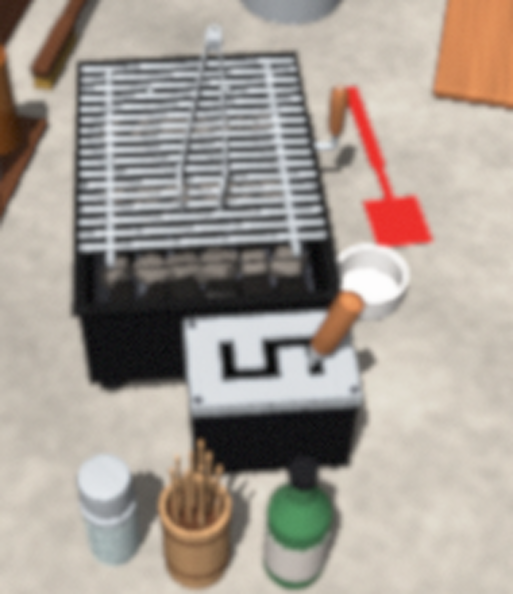

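```bash
cat >> h.py <<'E'
T=lambda p:np.array(p,float)/3+[230,85]
S=lambda p:np.array(p,float)/2.7+[230,100]
E
python3 - <<'E'
from h import *
from scipy.optimize import least_squares as ls
t,s=cam("top"),cam("side")
rim=np.array([[135,200,173],[135,-200,173],[-135,-200,173],[-135,200,173.]])
g=np.array([[85,54],[85,-54],[-85,54],[-85,-54]])+[0,260]; g=np.c_[g,np.full(4,150.)]
tp=[[204,150],[592,27],[684,287],[290,418],[136,300],[232,268],[186,458],[288,420]]
sp=[[76,308],[78,62],[297,53],[340,300],[193,410],[185,318],[360,402],[352,310]]
M=np.r_[rim,g]
W=lambda q,P:np.c_[P[:,:2]@np.array([[np.cos(q[2]),np.sin(q[2])],[-np.sin(q[2]),np.cos(q[2])]])+q[:2],P[:,2]]
f=lambda q:np.r_[proj(t,W(q,M))-T(tp),proj(s,W(q,M))-S(sp)]
r=ls(lambda q:f(q).ravel(),[650,-80,.3],x_scale=[100,100,.1],loss='soft_l1'); q=r.x
print("pose",q,"gate",W(q,np.array([[0,260,150.]]))); print(f(q).round(1).tolist())
# vent grip by two views: top (z=174) 
v0=ls(lambda p:np.r_[(proj(t,np.r_[p,174])[0]-T([621,357])),(proj(s,np.r_[p,174])[0]-S([339,90])),(proj(s,np.r_[p,99])[0]-S([333,138]))],[600,-200]); print("vent",v0.x,v0.fun.round(1))
c,n=np.cos(q[2]),np.sin(q[2]);Rz=np.array([[c,-n],[n,c]])
print("vent in grill",Rz.T@(v0.x-q[:2]))
# lever: pivot at gate z-130
def lev(a,b,l): # direction
    d=np.array([np.tan(a),np.tan(b),1]);d/=np.linalg.norm(d)
    return W(q,(np.array([0,260,20])+l*d)[None])
r=ls(lambda x:np.r_[proj(t,lev(*x,236))[0]-T([223,434]),proj(s,lev(*x,236))[0]-S([350,300]),proj(s,lev(*x,155))[0]-S([320,350])],[-.33,0]);print("lever",r.x,r.fun.round(1),lev(*r.x,195))
d0=atz(t,[375,232],45);print("ramekin",d0, "oil top",atz(t,T([60,422]),185),"skew",atz(t,T([52,328]),150),"grinder",atz(t,T([46,240]),142))
print("spat",atz(t,T([772,362]),10),atz(t,T([582,452]),10),atz(t,T([505,440]),10),atz(t,T([568,414]),10))
print("tongs",atz(t,T([720,222]),180))
E
```

```text
pose [ 6.38091069e+02 -1.47911423e+02  4.02108657e-01] gate [[536.3375533   91.35040391 150.        ]]
[[-0.0, 17.9], [-5.9, 5.0], [2.3, 1.0], [8.4, 12.8], [-5.1, -0.3], [-4.0, -4.2], [0.8, -0.6], [0.3, -2.7], [17.2, 2.4], [3.1, 2.0], [-0.1, -3.1], [14.4, -7.5], [-1.7, 1.0], [-4.6, 3.0], [-0.9, -5.3], [-7.3, -2.1]]
vent [ 526.39469994 -310.58971389] [-1.3  0.5 -0.3 -0.6  0.2 -1.7]
vent in grill [-166.45294415 -105.9892567 ]
lever [-0.35178807  0.0569743 ] [-1.   0.5  0.8 -0.5 -1.  -1.3] [[470.51261893  74.68594259 202.79598941]]
ramekin [ 448.69833306 -145.3185348    45.        ] oil top [471.50954114 228.58317062 185.        ] skew [565.41225698 242.84213019 150.        ] grinder [655.03359133 250.55871745 142.        ]
spat [ 529.56414759 -517.49443036   10.        ] [ 434.71718007 -307.68361097   10.        ] [ 448.7463737  -224.67248289   10.        ] [ 476.00821468 -293.72897023   10.        ]
tongs [ 657.58925306 -413.5283274   180.        ]
```

The gate isn't centred on the grill's x; it sits towards the near end. I'll add that offset to the fit.

```bash
cat > fit.py <<'E'
from h import *
from scipy.optimize import least_squares as ls
t,s=cam("top"),cam("side")
rim=np.array([[135,200,173],[135,-200,173],[-135,-200,173],[-135,200,173.]])
g=np.array([[85,54],[85,-54],[-85,54],[-85,-54]])+[0,260]; g=np.c_[g,np.full(4,150.)]
tp=[[204,150],[592,27],[684,287],[290,418],[136,300],[232,268],[186,458],[288,420]]
sp=[[76,308],[78,62],[297,53],[340,300],[193,410],[185,318],[360,402],[352,310]]
W=lambda q,P:np.c_[P[:,:2]@np.array([[np.cos(q[2]),np.sin(q[2])],[-np.sin(q[2]),np.cos(q[2])]])+q[:2],P[:,2]]
M=lambda q:W(q,np.r_[rim,g+[q[3],0,0]])
f=lambda q:np.r_[proj(t,M(q))-T(tp),proj(s,M(q))-S(sp)]
q=ls(lambda q:f(q).ravel(),[650,-80,.3,-50],x_scale=[100,100,.1,100],loss='soft_l1').x
G=W(q,np.array([[q[3],260,150.]]))[0]
print("pose",q,"gate",G); print(f(q).round(1).tolist())
v=np.array([526.4,-310.6]);c,n=np.cos(q[2]),np.sin(q[2]);Rz=np.array([[c,-n],[n,c]])
print("vent in grill",Rz.T@(v-q[:2]))
def lev(a,b,l):
    d=np.array([np.tan(a),np.tan(b),1]);d/=np.linalg.norm(d)
    return W(q,(np.array([q[3],260,20])+l*d)[None])
r=ls(lambda x:np.r_[proj(t,lev(*x,238))[0]-T([223,434]),proj(s,lev(*x,238))[0]-S([350,300]),proj(s,lev(*x,155))[0]-S([320,350])],[-.33,0]);print("lever",r.x,r.fun.round(1),lev(*r.x,195))
np.save("q.npy",np.r_[G,q[2],v])
E
python3 fit.py
```

```text
pose [ 6.63835241e+02 -1.42145229e+02  3.04014318e-01 -6.07096981e+01] gate [528.07780102  87.75819592 150.        ]
[[-0.2, 1.6], [-1.5, 1.1], [-1.6, 0.1], [-0.4, -0.8], [-1.9, -0.2], [0.5, -0.8], [-1.2, 1.5], [-0.5, 2.8], [0.3, -0.8], [1.0, -1.0], [-1.5, -1.2], [-0.8, -3.3], [-0.6, -2.0], [0.2, 0.1], [1.0, -3.0], [-1.9, -0.5]]
vent in grill [-181.56021659 -119.58822354]
lever [-0.30819989  0.03250241] [-1.8  0.3  0.7 -1.3 -0.2 -1.6] [[469.85772555  75.82100418 205.72271338]]
```

```bash
cat >> h.py <<'E'
import os
if os.path.exists("q.npy"):
    Q=np.load("q.npy"); G=Q[:3]; yaw=Q[3]; V=Q[4:6]
    U3=np.array([np.cos(yaw),np.sin(yaw),0]); V3=np.array([-np.sin(yaw),np.cos(yaw),0]); PIV=G-[0,0,130]
def ori(d,sg):
    y=sg*V3; y=y-d*(y@d); y/=np.linalg.norm(y); z=-d
    return R.from_matrix(np.c_[np.cross(y,z),y,z]).as_euler('xyz')
def lever_pose(u,v,sg,l=195,off=0):
    d=u*U3+v*V3+[0,0,130]; d=d/np.linalg.norm(d)
    return PIV+d*(l-19+off),ori(d,sg)
E
python3 - <<'E'
from h import *
up=np.array([0,0,1.])
print(robot.current_eef_rot())
for sg in(1,-1):
    for p in([*V,260],[*V,122],[*(V+85*V3[:2]),122]): 
        q=robot.inverse_kinematics(p,ori(up,sg)); print(sg,None if q is None else np.round(q,2))
    for uv in([-44,4],[-44,-18],[0,-18],[0,18],[44,18],[44,-18]):
        for off in(0,90):
            q=robot.inverse_kinematics(*lever_pose(*uv,sg,off=off)); print(sg,uv,None if q is None else np.round(q,2))
E
```

```text
[-3.14099488e+00 -1.15546157e-04  2.64764708e-01]
1 [-0.72  0.35  1.31 -0.    1.48 -2.59]
1 [-0.72  0.44  1.51 -0.    1.19 -2.59]
1 [-0.63  0.34  1.67 -0.    1.13 -2.51]
1 [-44, 4] [-0.17 -0.05  2.02  0.16  0.87 -2.12]
1 [-44, 4] [-0.21 -0.18  1.92  0.15  1.11 -2.12]
1 [-44, -18] [-0.37  0.01  1.98  0.36  1.01 -2.44]
1 [-44, -18] [-0.45 -0.11  1.87  0.34  1.25 -2.43]
1 [0, -18] [-0.17  0.28  1.58  0.13  1.35 -2.08]
1 [0, -18] [-0.19  0.23  1.42  0.12  1.55 -2.07]
1 [0, 18] [ 0.09  0.24  1.63 -0.14  1.25 -1.74]
1 [0, 18] [ 0.12  0.19  1.48 -0.14  1.45 -1.74]
1 [44, 18] [ 0.14  0.57  1.2  -0.18  1.67 -1.75]
1 [44, 18] [ 0.16  0.59  0.97 -0.18  1.89 -1.76]
1 [44, -18] [-0.05  0.6   1.15  0.01  1.74 -1.91]
1 [44, -18] [-0.06  0.62  0.9   0.01  1.96 -1.91]
-1 [-0.72  0.35  1.31 -0.    1.48  0.55]
-1 [-0.72  0.44  1.51 -0.    1.19  0.55]
-1 [-0.63  0.34  1.67 -0.    1.13  0.63]
-1 [-44, 4] [-0.17 -0.05  2.02  0.16  0.87  1.02]
-1 [-44, 4] [-0.21 -0.18  1.92  0.15  1.11  1.02]
-1 [-44, -18] [-0.37  0.01  1.98  0.36  1.01  0.7 ]
-1 [-44, -18] [-0.45 -0.11  1.87  0.34  1.25  0.71]
-1 [0, -18] [-0.17  0.28  1.58  0.13  1.35  1.06]
-1 [0, -18] [-0.19  0.23  1.42  0.12  1.55  1.07]
-1 [0, 18] [ 0.09  0.24  1.63 -0.14  1.25  1.4 ]
-1 [0, 18] [ 0.12  0.19  1.48 -0.14  1.45  1.4 ]
-1 [44, 18] [ 0.14  0.57  1.2  -0.18  1.67  1.39]
-1 [44, 18] [ 0.16  0.59  0.97 -0.18  1.89  1.38]
-1 [44, -18] [-0.05  0.6   1.15  0.01  1.74  1.23]
-1 [44, -18] [-0.06  0.62  0.9   0.01  1.96  1.23]
```

All poses are reachable with sg = -1. Vent first.

```bash
python3 - <<'E'
from h import *
o=ori(np.array([0,0,1.]),-1)
V=np.r_[V,0]-1.5*U3
robot.move_ptp(V+[0,0,265],o); print(robot.current_t())
print(robot.move_linear(V+[0,0,125],o,speed=120,f_stop=8),robot.current_tcp_pos())
robot.move_gripper(0.0); f0=np.array(robot.current_contact_force())
print("w",robot.current_gripper_width()*93,robot.current_finger_force(),f0)
p0=np.array(robot.current_tcp_pos())
st=robot.move_linear(p0+90*V3,o,speed=60,f_stop=14)
p=np.array(robot.current_tcp_pos());print(st,"moved",(p-p0)@V3,robot.current_contact_force(),robot.current_gripper_width()*93,robot.current_t())
d=cam("top");cv2.imwrite("pics/v1.png",d["img"])
E
```

```text
1.925
False [ 525.41999954 -311.47330466  125.88445027]
w 23.508636684162223 29.999587833881378 [ 0.93421399 -2.80377952 -2.31071778]
True moved 70.3139529814829 [ 0.64905339 -3.584923    0.90209034] 23.81024631403604 5.4167
```

```bash
python3 - <<'E'
from h import *
p=np.array(robot.current_tcp_pos())
st=robot.move_linear(p+20*V3,None,speed=25,f_stop=22)
p1=np.array(robot.current_tcp_pos());print(st,"moved",(p1-p)@V3,(p1-p)@U3,robot.current_contact_force(),robot.current_gripper_width()*93)
robot.move_gripper(0.6); robot.move_linear(p1+[0,0,140],None,speed=200); print(robot.current_contact_force(),robot.current_t())
robot.move_linear(p1+[0,0,140]-150*U3+100*V3,None,speed=300)
a,b=cam("top"),cam("side");cv2.imwrite("pics/v2.png",np.hstack([cv2.resize(a["img"][140:240,290:490],(400,200)),cv2.resize(b["img"][100:300,230:430],(400,400))[:200]]) )
E
```

```text
True moved -0.1580203620356197 0.002902903467308219 [ 1.65536058 -2.83572052  3.18406263] 24.04002070049832
[-0.43550165  0.502535   -0.32134671] 7.4333
```

View pics/v2.png

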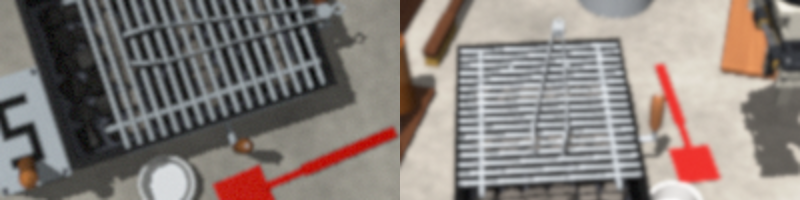

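The top view shows the vent grip moved to about (411,213), still upright. The stop felt hard after 70 mm. I'll check it with a free push from behind using closed fingers, since a jam from the grasp could feel the same.

```bash
python3 - <<'E'
from h import *
o=ori(np.array([0,0,1.]),-1)
p1=np.r_[V,125]-1.5*U3+70.3*V3
b=p1-52*V3
robot.move_linear(b+[0,0,140],o,speed=250); robot.move_gripper(0.0)
robot.move_linear(b,o,speed=200)
st=robot.move_linear(p1-10*V3,o,speed=40,f_stop=9)
print(st,(np.array(robot.current_tcp_pos())-p1)@V3,robot.current_contact_force())
p=np.array(robot.current_tcp_pos())
st=robot.move_linear(p+15*V3,o,speed=30,f_stop=25)
print(st,(np.array(robot.current_tcp_pos())-p1)@V3,robot.current_contact_force())
robot.move_linear(b,o,speed=150);robot.move_linear(b+[0,0,140],o,speed=250)
robot.move_linear(b+[0,0,140]-150*U3+100*V3,None,speed=300);print(robot.current_t())
d=cam("top");cv2.imwrite("pics/t3.png",d["img"])
E
```

```text
True -29.25997017516249 [ 0.89004829 -3.21840857  1.46289097]
True -29.676994793007392 [ 1.04190035 -2.49388464  0.62961683]
13.85
```

The free push met the same hard stop in the same place, even at 25 N, so the vent is fully open. Now I'll grasp the lever.

```bash
cat > lev.py <<'E'
from h import *
import json
def F():
    f=np.mean([robot.current_contact_force() for _ in range(1)],0); return f@U3,f@V3,f[2]
def uv():
    p=np.array(robot.current_tcp_pos()); d=p-PIV
    return d@U3/d[2]*130, d@V3/d[2]*130
def leg(u,v,f,speed=50):
    st=robot.move_linear(*lever_pose(u,v,-1),speed=speed,f_stop=f)
    print(f"to {u:.1f},{v:.1f} stop={st} at",np.round(uv(),1),"F",np.round(F(),1),"w",round(robot.current_gripper_width()*93,1),"t",round(robot.current_t(),1)); return st
E
python3 - <<'E'
from lev import *
robot.move_gripper(0.6)
robot.move_ptp(*lever_pose(-43,4,-1,off=100)); print(robot.current_t())
print(robot.move_linear(*lever_pose(-43,4,-1),speed=120,f_stop=8),uv(),F())
robot.move_gripper(0.0); print("w",robot.current_gripper_width()*93,robot.current_finger_force(),F())
leg(-43,-8,12)
d=cam("top");e=cam("side")
cv2.imwrite("pics/l1.png",np.hstack([cv2.resize(d["img"][140:260,240:360],(400,400)),cv2.resize(e["img"][160:300,280:420],(400,400))]))
E
```

```text
16.1417
False (np.float64(-42.61124806182836), np.float64(3.6847408693164696)) (np.float64(0.41595878064747005), np.float64(0.036707688436180046), np.float64(0.005996466956157451))
w 27.930630426557045 29.996330738067627 (np.float64(-1.7993515345318696), np.float64(-0.48901996126041036), np.float64(3.7607999129720584))
to -43.0,-8.0 stop=False at [-42.8  -8.2] F [-2.5  0.9  4.2] w 27.2 t 18.1
```

View pics/l1.png

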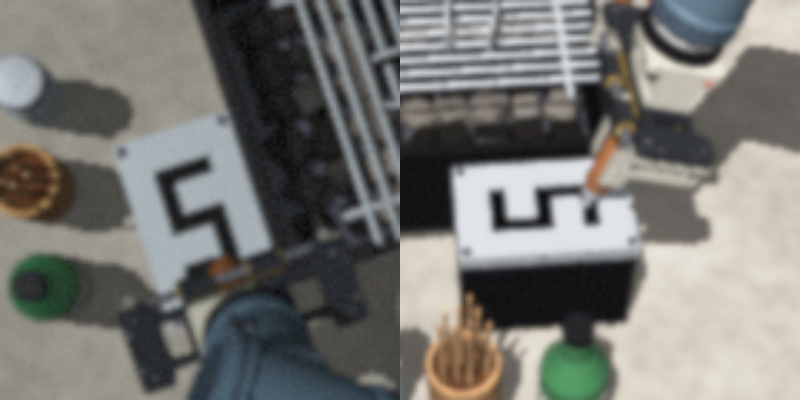

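The lever is held (27.9 mm wide in the jaws) and moves freely down the low slot; the rod shows near (590,205) in the right panel. Next is a guarded move to the first corner, then the first straight.

```bash
python3 - <<'E'
from lev import *
leg(-43,-24,14)
u,v=uv(); v0=v+2.0     # contact with the wall at v=-20
leg(-43,v0,30)
for k in(-33,-22,-11,0,6):
    if leg(k,v0,16):break
E
```

```text
to -43.0,-24.0 stop=True at [-42.8 -21.6] F [-1.6  5.3  5.1] w 27.7 t 18.7
to -43.0,-19.6 stop=False at [-42.9 -19.4] F [-0.8 -0.4  3.1] w 27.3 t 18.9
to -33.0,-19.6 stop=False at [-32.8 -19.6] F [-2.5 -0.1  6.5] w 27.8 t 19.3
to -22.0,-19.6 stop=False at [-21.9 -19.5] F [-2.1 -1.   7. ] w 27.7 t 19.8
to -11.0,-19.6 stop=False at [-10.9 -19.5] F [-1.2  0.2  8.5] w 27.5 t 20.2
to 0.0,-19.6 stop=False at [  0.2 -19.5] F [-1.   1.   8.3] w 27.8 t 20.6
to 6.0,-19.6 stop=False at [  5.4 -19.5] F [-5.2 -0.6  8.8] w 27.7 t 20.9
```

```bash
python3 - <<'E'
from lev import *
leg(9,-19.6,12)
u,v=uv(); u0=u-2.5
leg(u0,v,30)
for k in(-9,0,9,16,22):
    if leg(u0,k,14):break
E
```

```text
to 9.0,-19.6 stop=False at [  6.7 -19.5] F [-12.3   0.1  10. ] w 27.6 t 21.2
to 4.2,-19.5 stop=False at [  3.4 -19.4] F [-4.1  0.3  4.7] w 27.4 t 21.5
to 4.2,-9.0 stop=False at [ 3.9 -8.9] F [-4.8 -1.2  5.6] w 27.9 t 21.9
to 4.2,0.0 stop=False at [ 4.  -0.1] F [-3.8 -1.3  6.5] w 27.5 t 22.3
to 4.2,9.0 stop=False at [4.1 8.9] F [-4.2 -0.8  7. ] w 27.7 t 22.7
to 4.2,16.0 stop=False at [ 4.1 15.9] F [-4.1 -0.2  6.7] w 27.7 t 23.0
to 4.2,22.0 stop=False at [ 4.2 21.7] F [-3.6 -0.2  6.1] w 27.8 t 23.3
```

```bash
python3 - <<'E'
from lev import *
st=leg(4.2,29,14)
u,v=uv(); v1=v-2.0
leg(4.2,v1,30)
for k in(15,26,37,46):
    if leg(k,v1,16):break
E
```

```text
to 4.2,29.0 stop=True at [ 4.1 21.8] F [-2.5 -9.3  3.1] w 28.9 t 23.5
to 4.2,19.8 stop=False at [ 4.5 19.5] F [-1.4  1.3  0.5] w 27.8 t 23.8
to 15.0,19.8 stop=False at [15.3 20. ] F [-1.   0.6  0.2] w 27.7 t 24.2
to 26.0,19.8 stop=False at [26.1 20. ] F [-0.6  0.4 -1. ] w 27.7 t 24.7
to 37.0,19.8 stop=False at [37. 20.] F [-1.2  1.2 -0.3] w 27.9 t 25.1
to 46.0,19.8 stop=False at [46. 20.] F [ 0.1  0.9 -0.1] w 27.3 t 25.4
```

```bash
python3 - <<'E'
from lev import *
leg(54,19.8,14)
u,v=uv(); u1=u-2
leg(u1,v,30)
for k in(9,-2,-12,-18,-28):
    if leg(u1,k,14):break
d=cam("top");e=cam("side")
cv2.imwrite("pics/l2.png",np.hstack([cv2.resize(d["img"][120:240,240:360],(400,400)),cv2.resize(e["img"][160:300,280:420],(400,400))]))
E
```

```text
to 54.0,19.8 stop=True at [52.4 20.1] F [-2.5  1.6  4.5] w 27.5 t 25.7
to 50.4,20.1 stop=False at [50.1 20.2] F [-2.   0.2 -4.3] w 27.8 t 26.0
to 50.4,9.0 stop=False at [50.4  8.8] F [-3.1 -0.  -4.4] w 27.8 t 26.4
to 50.4,-2.0 stop=False at [50.4 -2. ] F [-3.2  0.8 -5.6] w 27.4 t 26.8
to 50.4,-12.0 stop=False at [ 50.4 -12. ] F [-4.3  1.9 -7.3] w 27.8 t 27.2
to 50.4,-18.0 stop=False at [ 50.4 -17.8] F [-4.7  2.2 -8.4] w 27.7 t 27.5
to 50.4,-28.0 stop=True at [ 50.3 -21.8] F [0.9 6.8 3.8] w 28.1 t 27.8
```

View pics/l2.png

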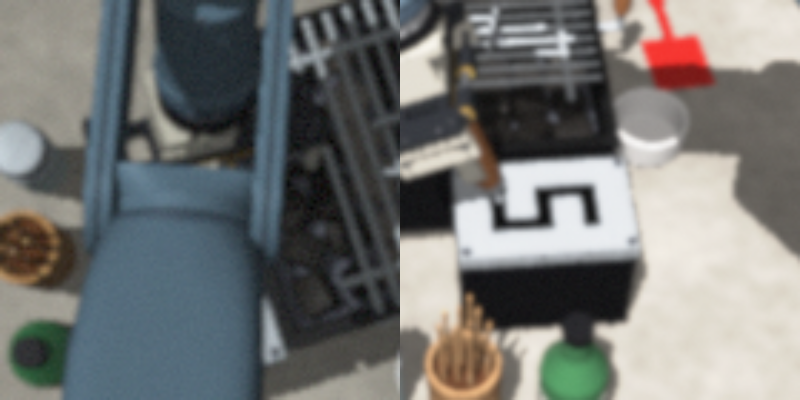

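The rod shows at the blind end of the high slot (right panel, about (497,190)), and the wall contact is at v = -21.8, as in the first leg. I'll release, back off along the lever and check.

```bash
python3 - <<'E'
from lev import *
u,v=uv(); robot.move_gripper(0.6)
robot.move_linear(*lever_pose(u,v,-1,off=110),speed=150)
p=np.array(robot.current_tcp_pos()); print(F(),robot.current_t())
robot.move_linear(p+[0,0,40]-200*U3,None,speed=300)
robot.move_j([-1.509,0.259,1.535,0,1.348,-0.203]); print(F(),robot.current_t())
d=cam("top");e=cam("side")
cv2.imwrite("pics/l3.png",np.hstack([cv2.resize(d["img"][100:260,240:400],(400,400),interpolation=2),cv2.resize(e["img"][150:310,260:420],(400,400),interpolation=2)]))
for a,b in((.33,-.14),(.33,-.1)):
    l=np.array([np.tan(a),np.tan(b),1]);l/=np.linalg.norm(l);P=PIV+238*(l[0]*U3+l[1]*V3+l[2]*np.array([0,0,1]))
    print(((proj(d,P)[0]-[240,100])*2.5).round(),((proj(e,P)[0]-[260,150])*2.5+[400,0]).round())
E
```

```text
(np.float64(-0.8485406005380046), np.float64(1.2573707285733782), np.float64(0.02306173177478088)) 29.4583
(np.float64(0.8807593279429273), np.float64(-0.42267072178037773), np.float64(0.39493711754795197)) 32.5667
[149. 187.] [504. 131.]
[141. 189.] [504. 137.]
```

View pics/l3.png

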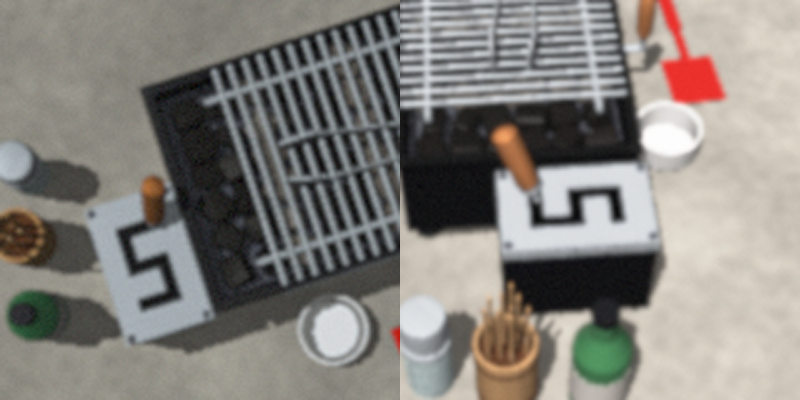

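The grip top is at (152,185) in the top view and (505,128) in the side view. That matches what I predicted for (+0.33, -0.14) rad: (149,187) and (504,131). The bystanders look unmoved.

```bash
python3 -c "
from bench import robot
print(robot.hand_in())"
```

```text
the job is handed in; nothing more can be done
None
```

I handed the job in at about 33 s: the lever is at the blind end of the high slot, the air vent is against its open stop, nothing else looked moved in the final views, and the gripper has let go and is clear; no verdict came back.

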